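Show the ball dish to the check camera

ROBOT

A 6-joint arm with a two-finger parallel gripper is mounted at the origin on the work surface. World frame = base frame: x ahead of the robot, y to its left, z up, the work surface at z = 0. Lengths are in m, angles in rad, forces in N, time in s.
With the tool pointing down it reaches from about 0.375 to 0.975 m from the base axis. Payload 3.8 kg.
Tool frame: the origin (TCP) lies midway between the tips of the shut fingers; the grasp point (between the pads) lies 19 mm behind it; z points along the fingers, y is the line along which they close (so a half turn about z gives the same grasp; the last joint's range is limited). The gripper opens to 88 mm and grips with 3 to 60 N. Pads are 18 mm wide; open, the fingers measure 123 mm over their backs; the gripper's body (75 mm by 187 mm) begins 45 mm behind the grasp point.
Start: joints at [-1.276, 0.264, 1.604, -0, 1.274, -0.037], TCP at [0.22, -0.638, 0.239] pointing down, gripper open.
Joint ranges: [-2.63, 2.63], [-0.94, 2.18], [0.31, 2.57], [-1.31, 4.45], [0, 2.66], [-2.55, 2.55]. Speed limits (rad/s): [2.57, 2.57, 3.14, 3.14, 3.14, 3.14].

INTERFACE

Orientations are given as a rotation vector (axis times angle).
In Python, from cell import manip, inverse_kinematics, cams, order gives the robot as it stands. Calls block until the motion is done:
- manip.move_pose(position, orientation): joint-space move of the TCP to a pose.
- manip.move_linear(position, rate=0.15, rot=None): straight line of the TCP; rot=None keeps the orientation; rate is the mean speed in m/s.
- manip.set_joints(angles): joint-space move.
- manip.set_gripper(opening, force=None): finger opening in m; force is the grip in N (None keeps the last); returns when the fingers have stopped.
- manip.dwell(seconds).
- inverse_kinematics(position, orientation): joint angles nearest the present ones, or None.
- manip.state(): the state.
- cams.capture(name): name is "scene" or "top" or "wrist"; returns a dict with "image" (384x512x3 uint8, blue, green, red), "z_map" (384x512 float32, m along the optical axis (not along the pixel's ray), 0 where there is no reading), "intrinsics" (3x3 intrinsics, pixels), "position" and "orientation" of the camera in the world; the wrist camera has in their place "T_tool_cam" (4x4, takes a point from camera to tool coordinates, whose origin is the TCP and whose axes are the flange's). Camera axes: x right, y down, z forward; pixel columns grow to the right and rows downward; lengths in m; the calibration is good to about 2 mm. A picture is of the moment at which its call begins: read the wrist's pose just before it.
A pose or a line that the arm cannot do raises manip.IKError and nothing moves.
- order.close_job(): hands the job in; it is judged then, once.
The state is a dict: "clock": time; "joint_pos": joint angles; "joint_velocities": joint speeds; "tau": joint torques, N m; "tool_pos": TCP position; "tcp_rot": TCP orientation; "contact_force": force on the tool from outside, world axes, zero at the start; "moment": the same for the moment, N m; "gripper_width": finger opening in m; "grasp_force": force on a finger pad.
Only numpy, scipy, OpenCV 4.12 (cv2) and the standard library are available. Lean on these libraries where they do the work, as an engineer would, in place of code of your own. Each camera call takes 0.05 s, during which the arm holds its last target. There are 200 camera calls.

TASK

Take the white printed dish with the steel ball in it by its upright handle and draw it out from under the clear riser shelf without bumping the shelf. Give it a quarter turn and hold it level about 10 cm above the middle of the dark check pad, its handle lying over the orange stripe, with the ball resting in the middle; the ball must never run up towards the rim on the way. Finish while still holding it steady there, and leave everything else alone.

Things in the scene. Friction and masses are not known exactly. Their poses are not given: they have to be found in the camera images.
- dish: white printed round dish, 115 mm across, about 0.14 kg, rim 20.5 mm high. Origin at the centre of its underside, z up. A handle sticks out along its -x: a bridge 16 mm wide (8 to 18 mm above the underside) from the rim to an upright fin. At the start it stands on the table, partly under the riser, handle pointing out of the riser's open front.
- dish_mid (a point): middle of the dish's hollow, 10 mm above the underside. The hollow rises outward at 4 degrees to 22 mm from the centre, 10 degrees to 38 mm, 23 degrees to the rim at 53 mm, so the ball rolls off centre if the dish is tilted more than about 4 degrees or jerked.
- handle (a point): point inside the upright fin: 97 mm from the dish's centre along the dish's -x, 45 mm above the underside. Fin: 34 mm long along x (80 to 114 mm from the centre), 16 mm thick along y, top 58 mm above the underside; to be gripped from above, fingers closing along the dish's y.
- ball_center (a point): centre of the loose steel ball, 24 mm across, 57 g, lying in the middle of the dish (its centre 22 mm above the dish's underside when centred).
- riser: fixed riser shelf: clear deck with blue front strip and blue side walls. Origin on the table under the deck's middle; its open front looks along its -x, the back is closed. Deck 230 mm wide (y), front edge at x = -56 mm, underside 78 mm and top 86 mm above the table; clear width between the side walls 214 mm.
- pad: fixed dark brown-grey check pad, 180 x 180 x 4 mm, on the table, origin on the table under its middle. An orange stripe runs from its middle to its edge along the pad's -x: the dish's handle is to point the same way. A small black camera on a post, 180 mm high, stands off the pad's corner towards its +x, -y, at (115, -115) mm.
- pad_mid (a point): middle of the pad's top face, 4 mm above the table
- jar: amber screw-lid jar, 36 mm across, 45 mm tall, standing on the riser's deck; a bystander, to be left alone. Origin at its underside
- bracket_print: white printed part on its ribbed supports, 100 x 50 x 87 mm; a bystander, to be left alone. Origin at its underside
- glue: white and yellow glue stick, 28 mm across, 95 mm tall, upright; a bystander, to be left alone. Origin at its underside
- screwdriver: screwdriver lying flat, on the robot's side of the table; a bystander, to be left alone. Origin at its underside
- scraper: flat scraper lying on the table; a bystander, to be left alone. Origin at its underside
- spool: green filament spool lying flat, 190 mm across, 60 mm high; a bystander, to be left alone. Origin at its underside
- ball: the steel ball itself; use ball_center for where it is
There are look-alikes about, which are no part of the job. What is shaped like the dish but pink or turquoise is not meant.

How it is judged:
By the outcome, as a careful person would: the job done as asked, in the order asked, and still so for the second after the job is handed in, while the arm keeps its last pose, push and grip.
It also fails if it takes over 64 s, if anything falls off the work surface, if the arm or the gripper's body presses on something with over 40 N, if the wrist force passes 120 N, or if a joint passes its speed limit or range.

## Working session

There is one attempt and no reset: what is moved stays moved. The work goes in short steps, each a Python script; the robot and the scene stay as the last script left them, time stands still between calls to the robot, and variables do not carry over. Pictures are saved under pics/ and viewed, at most 10 in all, crops included, and the job is handed in when it is done.

```bash
ls; mkdir -p pics; cat > h.py <<'E'
import numpy as np, cv2
from scipy.spatial.transform import Rotation as R
from cell import manip, inverse_kinematics, cams, order
def pose(c, st=None):
    if 'T_tool_cam' in c:
        T=np.eye(4);T[:3,:3]=R.from_rotvec(st['tcp_rot']).as_matrix();T[:3,3]=st['tool_pos']
        T=T@np.array(c['T_tool_cam']);return T[:3,:3],T[:3,3]
    o=np.array(c['orientation']);
    return (o if o.shape==(3,3) else R.from_rotvec(o).as_matrix()),np.array(c['position'])
def cloud(c,st=None):
    Rm,p=pose(c,st);K=np.array(c['intrinsics']);z=c['z_map'];v,u=np.mgrid[:z.shape[0],:z.shape[1]]
    P=np.stack([(u-K[0,2])/K[0,0]*z,(v-K[1,2])/K[1,1]*z,z],-1)@Rm.T+p
    P[z==0]=np.nan;return P
def onplane(c,uv,h,st=None):
    Rm,p=pose(c,st);K=np.array(c['intrinsics']);uv=np.atleast_2d(uv).astype(float)
    d=np.c_[(uv-K[:2,2])/[K[0,0],K[1,1]],np.ones(len(uv))]@Rm.T
    return p+d*((h-p[2])/d[:,2])[:,None]
E
python3 - <<'E'
from h import *
import pickle
D={}
for n in ("scene","top"):
    c=cams.capture(n);D[n]=c;cv2.imwrite(f'pics/{n}0.png',c['image']);print(n,c['position'],c['orientation'])
pickle.dump(D,open('d0.pkl','wb'));s=manip.state();print(s['clock'],s['tool_pos'],s['tcp_rot'])
E
```

```text
pics
scene [1.18295008 0.41323291 1.2550747 ] [-1.35080631 -2.43234185  0.6871372 ]
top [0.28107222 0.02117932 1.63178179] [-2.137472    2.10537153 -0.19597108]
0.1 [ 0.21971682 -0.63758298  0.23756657] [-3.09654984e+00 -5.18523809e-01  3.45368743e-04]
```

View pics/scene0.png

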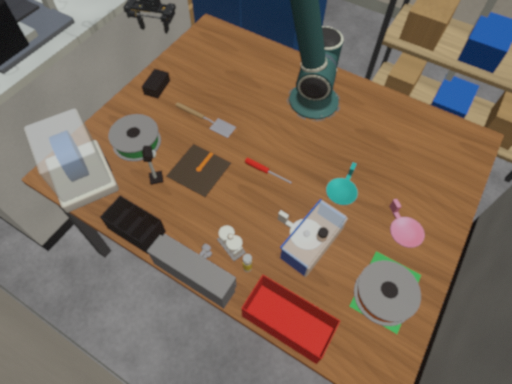

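View pics/top0.png

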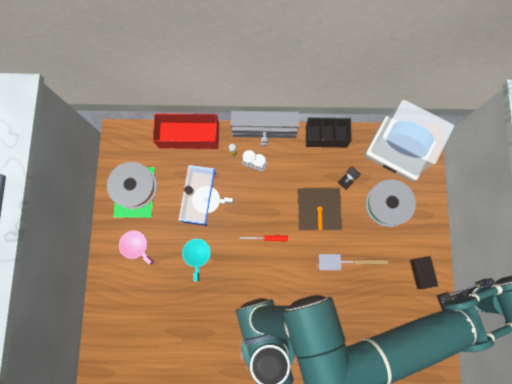

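The top view shows the riser at about (197,195), with the dish under it and its fin at (228,200) pointing right (world -y). The pad is at (319,209) with its orange stripe running down towards the robot. The post camera is at (348,178), the jar on the deck at (189,190), and the screwdriver at about (265,238).

```bash
python3 - <<'E'
from h import *
import pickle
D=pickle.load(open('d0.pkl','rb'));c=D['top'];im=c['image'];P=cloud(c);hsv=cv2.cvtColor(im,cv2.COLOR_BGR2HSV)
def big(m,roi):
    k=np.zeros(m.shape,np.uint8);x0,y0,x1,y1=roi;k[y0:y1,x0:x1]=m[y0:y1,x0:x1].astype(np.uint8)*255
    n,l,s,ce=cv2.connectedComponentsWithStats(k);i=1+np.argmax(s[1:,4]);return l==i,ce[i]
def rect(m):
    cs,_=cv2.findContours(m.astype(np.uint8),cv2.RETR_EXTERNAL,cv2.CHAIN_APPROX_NONE);return cv2.minAreaRect(np.vstack(cs))
H,S,V=[hsv[...,i].astype(int) for i in range(3)]
# pad: dark
m,_=big((V<105)&(P[...,2]<.03),(285,175,340,240));
st,ce=big((H>5)&(H<22)&(S>200)&(V>190),(300,195,340,240))
r=rect(m|st);print('pad',r,onplane(c,[r[0]],.004),onplane(c,cv2.boxPoints(r),.004)[:,:2].round(3).tolist());
ys,xs=np.nonzero(st);print('stripe',ce,rect(st),len(xs),onplane(c,[ce,(xs[ys<np.percentile(ys,15)].mean(),ys[ys<np.percentile(ys,15)].mean()),(xs[ys>np.percentile(ys,85)].mean(),ys[ys>np.percentile(ys,85)].mean())],.004))
# blue riser
b=(H>105)&(H<128)&(S>110);b[:,:170]=0;b[:,225:]=0;b[:155]=0;b[235:]=0
r=rect(b);print('riser',r,onplane(c,cv2.boxPoints(r),.086).round(3).tolist(), onplane(c,[r[0]],.086))
# fin
w=(S<50)&(V>190);m,ce=big(w,(218,190,240,212));print('fin',ce,m.sum(),np.nanmax(P[m][:,2]))
ys,xs=np.nonzero(m)
print('handle heights');print(np.round(P[194:208,204:236:2,2]*1000).astype(int))
crop=lambda i,x0,y0,x1,y1,f:cv2.resize(i[y0:y1,x0:x1],None,fx=f,fy=f,interpolation=cv2.INTER_CUBIC)
a=crop(im,170,155,240,235,6);e=crop(D['scene']['image'],270,190,350,275,5)
hh=max(a.shape[0],e.shape[0]);pad=lambda q:cv2.copyMakeBorder(q,0,hh-q.shape[0],0,0,cv2.BORDER_CONSTANT)
o=np.hstack([pad(a),pad(e)]);print(o.shape);cv2.imwrite('pics/crop1.png',o[:, :800])
E
```

```text
pad ((319.0, 209.0), (40.0, 40.0), 90.0) [[ 0.55420565 -0.20369927  0.004     ]] [[0.639, -0.12], [0.642, -0.29], [0.471, -0.286], [0.468, -0.119]]
stripe [319.56410256 217.46153846] ((319.0, 218.0), (22.0, 4.0), 90.0) 78 [[ 0.5182855  -0.20566977  0.004     ]
 [ 0.55812899 -0.20444366  0.004     ]
 [ 0.47603363 -0.20701372  0.004     ]]
riser ((209.3361053466797, 196.5581817626953), (1.496975064277649, 55.89969253540039), 9.819300651550293) [[0.473, 0.265, 0.086], [0.7, 0.236, 0.086], [0.699, 0.23, 0.086], [0.472, 0.26, 0.086]] [[0.5845779  0.24814459 0.086     ]]
fin [223.69863014 199.64383562] 73 0.06200314244734906
handle heights
[[                  84                   85                   92
                    86                   11                   13
                    22                   20                   -2
                    -2                    3                   -4
                     0                    2                    6
                     1]
 [                  87                   88                   78
                    86                   17 
[... 3803 characters left out ...]
            15                   11                   27
                    19                   -4                   -1
                     2                   -2                    3
                     2                   -4                    5
                    -3]
 [                  86                   90                   83
                    14                   13                   22
                    18                   -3                    4
                    -4                    1                   -6
                    -3                   -3                   -2
                     1]]
(480, 820, 3)<stdin>:21: RuntimeWarning: invalid value encountered in cast
```

View pics/crop1.png

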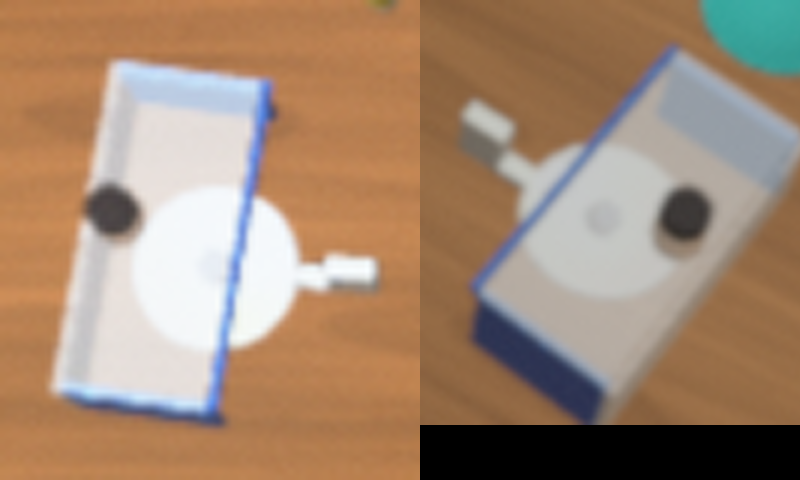

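The crop shows the dish with its ball centred under the clear deck. Its centre is at top px of about (206,199.5) and its fin top at about (228.5,200). The riser's front normal is about 7° off -y. I'll hover over the fin and refine with the wrist camera.

```bash
cat >> h.py <<'E'
def rot(yaw): # tool down, tool y axis along (cos yaw, sin yaw,0)
    y=np.array([np.cos(yaw),np.sin(yaw),0]);z=np.array([0,0,-1.]);return R.from_matrix(np.c_[np.cross(y,z),y,z]).as_rotvec()
E
python3 - <<'E'
from h import *
import pickle
D=pickle.load(open('d0.pkl','rb'));c=D['top'];P=cloud(c)
f=onplane(c,[(228.5,200.2)],.058)[0];d=onplane(c,[(205.8,199.5)],.0205)[0];print('fin',f,'dish',d,np.linalg.norm((f-d)[:2]))
m=(P[...,2]>.03)&(P[...,2]<.12)
k=m.astype(np.uint8);k[:,:225]=0;k[:,275:]=0;k[:138]=0;k[210:]=0
n,l,s,ce=cv2.connectedComponentsWithStats(k)
for i in range(1,n):
    if s[i,4]>8:q=P[l==i];print('obst',ce[i],np.nanmin(q,0).round(3),np.nanmax(q,0).round(3))
a=np.arctan2(*(f-d)[1::-1]);print('handle dir deg',np.degrees(a))
st=manip.state();print('q now',st['joint_pos'])
for o in (0,np.pi):
    y0=a+np.pi/2+o;y1=np.pi+np.pi/2+o
    q0=inverse_kinematics([f[0],f[1],.26],rot(y0));q1=inverse_kinematics([.457,-.205,.13],rot(y1))
    print(o,q0,q1)
E
```

```text
fin [0.57607213 0.17325776 0.058     ] dish [0.58466283 0.27205595 0.0205    ] 0.0991709729896914
obst [263.64 141.42] [0.82  0.019 0.032] [0.834 0.045 0.099]
obst [231.95384615 148.87692308] [0.778 0.152 0.034] [0.806 0.18  0.103]
obst [253.38461538 157.73076923] [0.722 0.031 0.03 ] [0.79  0.12  0.095]
obst [228.10526316 199.63157895] [0.572 0.161 0.03 ] [0.59  0.19  0.062]
handle dir deg -94.96948411250828
q now [-1.27587862e+00  2.64637422e-01  1.60518774e+00  3.13570408e-05
  1.27370875e+00 -3.69170984e-02]
0 [ 2.50747162e-01  1.13506087e-01  1.74173124e+00 -4.44089210e-16
  1.28635533e+00  3.37481022e-01] [-4.71404172e-01  3.11130010e-02  2.08169235e+00 -4.44089210e-16
  1.02878730e+00  1.09939216e+00]
3.141592653589793 None [-0.47140417  0.031113    2.08169235  0.          1.0287873  -2.0422005 ]
```

```bash
python3 - <<'E'
from h import *
import pickle
a=np.radians(-95)
manip.move_pose([.576,.173,.20],rot(a+np.pi/2))
st=manip.state();c=cams.capture('wrist');pickle.dump((st,c),open('w1.pkl','wb'));cv2.imwrite('pics/w1.png',c['image'])
print(st['clock'],st['tool_pos'],st['contact_force']);Rm,p=pose(c,st);print(p,Rm.round(2).tolist())
E
```

```text
3.2083 [0.5763118  0.17228684 0.20005574] [-0.46804058 -0.15782788 -0.17042549]
[0.58292243 0.25235255 0.3468236 ] [[1.0, -0.08, -0.03], [-0.09, -0.95, -0.31], [-0.0, 0.31, -0.95]]
```

View pics/w1.png

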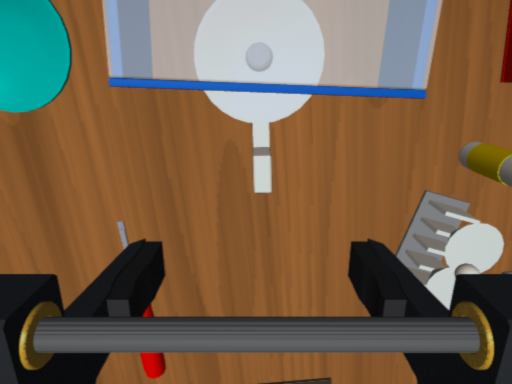

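The wrist view shows the fin top at about cols 253–271, rows 157–192. The dish's ball is at (259,56), and the blue front strip runs from (110,82) to (425,93).

```bash
python3 - <<'E'
from h import *
import pickle
st,c=pickle.load(open('w1.pkl','rb'));im=c['image'];hsv=cv2.cvtColor(im,cv2.COLOR_BGR2HSV)
w=((hsv[...,1]<60)&(hsv[...,2]>190)).astype(np.uint8);k=np.zeros_like(w);k[157:200,240:285]=w[157:200,240:285]
cs,_=cv2.findContours(k,0,cv2.CHAIN_APPROX_NONE);r=cv2.minAreaRect(max(cs,key=len));bp=cv2.boxPoints(r)
B=onplane(c,bp,.058,st);print(r,B.round(4).tolist());f=B.mean(0)
print('fin',f,[np.linalg.norm(B[i]-B[i-1]).round(4) for i in range(4)],np.nanmedian(cloud(c,st)[165:188,256:268,2]))
# dish outer arc near (in front of strip)
k=np.zeros_like(w);k[:150,180:340]=w[:150,180:340]
b=onplane(c,[(259,56)],.022,st)[0];print('ball',b,np.linalg.norm((f-b)[:2]));
print('dir',np.degrees(np.arctan2(*(f-b)[1::-1])))
e=max([(B[i]-B[i-1]) for i in range(4)],key=np.linalg.norm);print('fin axis',np.degrees(np.arctan2(e[1],e[0])))
h=hsv.astype(int);m=(h[...,0]>100)&(h[...,0]<128)&(h[...,1]>180);m[:70]=0;m[105:]=0
ys,xs=np.nonzero(m&(np.arange(512)[None]>105)&(np.arange(512)[None]<432));q=np.polyfit(xs,ys,1)
S=onplane(c,[(110,np.polyval(q,110)),(425,np.polyval(q,425))],.084,st);print('strip',S,np.linalg.norm(S[1]-S[0]))
E
```

```text
((261.7330322265625, 173.99221801757812), (34.48085021972656, 15.65797233581543), 88.09085083007812) [[0.5746, 0.1905, 0.058], [0.5879, 0.1898, 0.058], [0.5866, 0.159, 0.058], [0.5728, 0.1597, 0.058]]
fin [0.58048745 0.17476274 0.058     ] [np.float64(0.0309), np.float64(0.0133), np.float64(0.0309), np.float64(0.0138)] 0.0588666729694271
ball [0.58678106 0.27221977 0.022     ] 0.09766003436369808
dir -93.69493301841636
fin axis 86.63674566588611
strip [[0.47683588 0.26083861 0.084     ]
 [0.70495541 0.23186324 0.084     ]] 0.229952363266004
```

```bash
python3 - <<'E'
from h import *
import pickle
rv=rot(np.radians(-93.5)+np.pi/2);f=np.array([.5803,.1748])
manip.move_linear([*f,.10],rate=.12,rot=rv)
manip.move_linear([*f,.026],rate=.06)
print(manip.state()['contact_force'])
manip.set_gripper(.024,5);manip.set_gripper(.014,5);s=manip.state();print(s['gripper_width'],s['grasp_force'],s['contact_force'])
manip.set_gripper(.0,60);manip.dwell(.2);s=manip.state();print(s['gripper_width'],s['grasp_force'],s['contact_force'],s['tool_pos'])
c=cams.capture('wrist');cv2.imwrite('pics/w2.png',c['image'])
manip.move_linear([*f,.031],rate=.01);manip.dwell(.3)
s=manip.state();print(s['clock'],s['gripper_width'],s['grasp_force'],s['contact_force'],s['moment'],s['tool_pos'])
c2=cams.capture('wrist');cv2.imwrite('pics/w3.png',np.hstack([c['image'][:,100:450],c2['image'][:,100:450]]));pickle.dump((s,c2),open('w3.pkl','wb'))
E
```

```text
[ 0.79240277 -0.0615032   0.29899526]
0.01585510931936492 4.994016369455494 [ 0.67332214  0.12721508 -0.56524526]
0.015325391478823436 59.973448030650616 [ 0.11611959  0.35394517 -0.992952  ] [0.58034923 0.17481661 0.02600643]
8.3583 0.015127740851782567 59.974777568131685 [-0.30263388 -0.11867396 -2.83080816] [-0.11244879 -0.04207144 -0.00083357] [0.58026567 0.17480948 0.03095988]
```

View pics/w3.png

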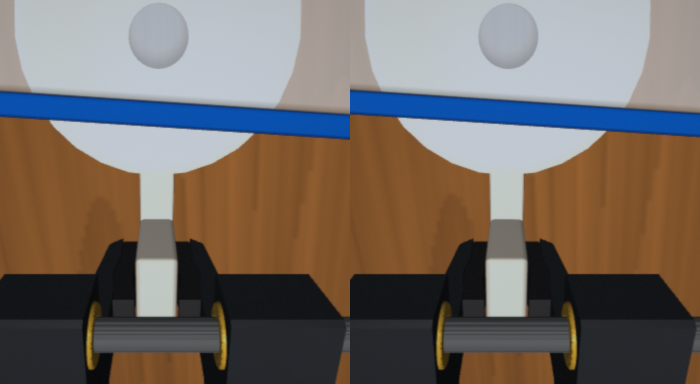

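The ball is unchanged at (158,35) in both halves of the crop, the dish has lifted rigidly, and the force matches its weight. Next I pull it out.

```bash
python3 - <<'E'
from h import *
import pickle
s0,c0=pickle.load(open('w3.pkl','rb'))
def ball(t):
    s=manip.state();c=cams.capture('wrist');d=np.array(cv2.phaseCorrelate(np.float32(c0['image'][0:75,215:300,1]),np.float32(c['image'][0:75,215:300,1]))[0])
    print(t,round(s['clock'],2),'shift',d.round(1),'F',s['contact_force'].round(2) if hasattr(s['contact_force'],'round') else s['contact_force'],np.round(s['tool_pos'],4));return s,c
p=np.array([.5803,.1748]);u=np.array([-.126,-.992])
manip.move_linear([*p,.041],rate=.02);ball('up')
q=p+u*.12
manip.move_linear([*q,.041],rate=.05);ball('out')
manip.move_linear([*q,.126],rate=.05);s,c=ball('lift')
mid=(q+[.457,-.205])/2
manip.move_linear([.457,-.205,.126],rate=.045,rot=rot(np.pi*1.5));manip.dwell(.5);s,c=ball('end')
pickle.dump((s,c),open('w4.pkl','wb'));cv2.imwrite('pics/w4.png',c['image'])
t=cams.capture('top');sc=cams.capture('scene');pickle.dump((t,sc),open('t4.pkl','wb'))
r=lambda i,x0,y0,x1,y1:cv2.resize(i[y0:y1,x0:x1],(400,400))
cv2.imwrite('pics/t4.png',np.hstack([r(t['image'],270,160,370,260),r(sc['image'],130,120,250,240)]))
E
```

```text
up 9.06 shift [-0.   0.5] F [ 0.13 -0.05 -1.8 ] [0.5804 0.1748 0.0411]
out 11.66 shift [-0.1  0.3] F [-0.45 -0.69 -2.73] [0.5652 0.0559 0.041 ]
lift 13.56 shift [-0.   0.3] F [ 0.55  0.72 -1.96] [0.5649 0.0557 0.1256]
end 20.53 shift [-0.2  0.5] F [ 0.12 -0.21 -1.78] [ 0.457 -0.205  0.126]
```

View pics/w4.png

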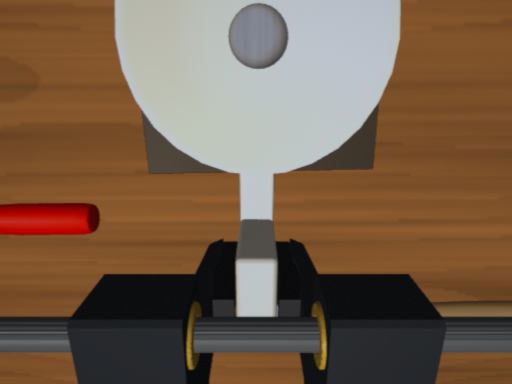

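View pics/t4.png

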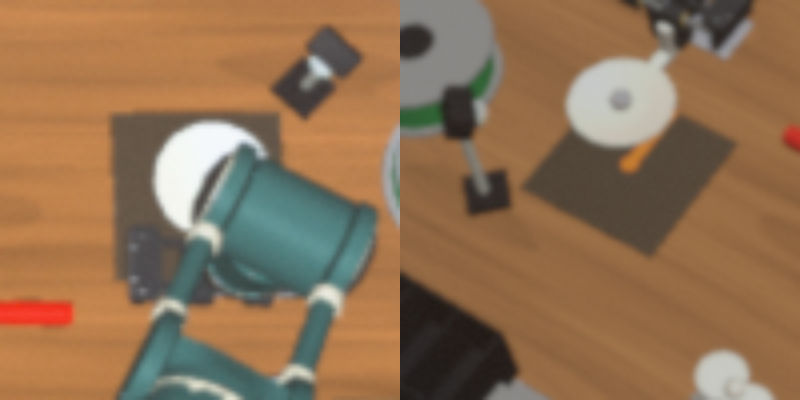

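The ball has stayed centred in the dish at (258,36). The pad's near corners are visible at (150,173) and (374,167). I'll check the pad pose from those.

```bash
python3 - <<'E'
from h import *
import pickle
s,c=pickle.load(open('w4.pkl','rb'));h=cv2.cvtColor(c['image'],cv2.COLOR_BGR2HSV)
m=((h[...,2]<90)&(h[...,1]<95)).astype(np.uint8);X=np.arange(512)
def first(cols,rng):
    return np.array([(x,max(y for y in rng if m[y,x])+.5) for x in cols if m[list(rng),x].any()])
E=first(list(range(158,200))+list(range(320,368)),range(120,190));W=onplane(c,E,.004,s);q=np.polyfit(W[:,1],W[:,0],1)
L=np.array([(np.nonzero(m[y,120:200])[0].min()+119.5,y) for y in range(125,165)]);Rr=np.array([(np.nonzero(m[y,330:400])[0].max()+330.5,y) for y in range(125,160)])
wl=onplane(c,L,.004,s);wr=onplane(c,Rr,.004,s)
print('edge x at y=-.205',np.polyval(q,-.205),'yaw deg',-np.degrees(np.arctan(q[0])))
for w in (wl,wr):print('side',np.polyfit(w[:,0],w[:,1],1),w.mean(0))
a=-np.arctan(q[0]);ax=np.array([np.cos(a),np.sin(a)])
n=np.array([-ax[1],ax[0]]);my=(wl[:,:2]@n).mean()/2+(wr[:,:2]@n).mean()/2;near=(W[:,:2]@ax).mean()
print('width',(wl[:,:2]@n).mean()-(wr[:,:2]@n).mean(),'centre',ax*(near+.09)+n*my)
b=onplane(c,[(258.3,36)],.122,s);print('ball',b)
# ball in dish via scene camera
t,sc=pickle.load(open('t4.pkl','rb'))
im=sc['image'];hh=cv2.cvtColor(im,cv2.COLOR_BGR2HSV)
w=((hh[...,2]>165)&(hh[...,1]<60)).astype(np.uint8);w[:,:178]=0;w[:,214:]=0;w[:132]=0;w[170:]=0
w=cv2.morphologyEx(w,cv2.MORPH_OPEN,np.ones((7,7)));cs,_=cv2.findContours(w,0,1);e=cv2.fitEllipse(cv2.convexHull(max(cs,key=len)));print('dish ellipse',e,onplane(sc,[e[0]],.1205))
print('ball scene',onplane(sc,[(130+221*.3,120+100*.3)],.122))
P=cloud(sc)[w>0];z=P[np.isfinite(P[:,2])];z=z[abs(z[:,2]-.115)<.03]
print('tilt deg',np.degrees(np.linalg.lstsq(np.c_[z[:,:2]-z[:,:2].mean(0),np.ones(len(z))],z[:,2],rcond=None)[0][:2]),z.mean(0))
E
```

```text
edge x at y=-.205 0.4677318103050096 yaw deg 1.3617442899123904
side [ 0.02204942 -0.1293406 ] [ 0.48853685 -0.11856864  0.004     ]
side [ 0.02324147 -0.30849501] [ 0.49043346 -0.29709662  0.004     ]
width 0.17852262848981532 centre [ 0.55778598 -0.20620902]
ball [[ 0.55359985 -0.20596978  0.122     ]]
dish ellipse ((196.22357177734375, 149.42523193359375), (26.502492904663086, 33.021697998046875), 75.5904769897461) [[ 0.55190171 -0.20386126  0.1205    ]]
ball scene [[ 0.55467166 -0.20129845  0.122     ]]
tilt deg [-0.32314346  0.41434016] [ 0.55131546 -0.20673284  0.11581078]
```

The pad centre is about (0.557,-0.206) with a yaw of 1.3°, and the dish is level with the ball centred. I'll make a small correction and then hand in.

```bash
python3 - <<'E'
from h import *
import pickle
s0,c0=pickle.load(open('w3.pkl','rb'))
manip.move_linear([.4592,-.208,.126],rate=.003,rot=rot(np.pi*1.5+np.radians(1.3)));manip.dwell(1.5)
s=manip.state();c=cams.capture('wrist');print(s['clock'],s['tool_pos'],s['gripper_width'],s['grasp_force'],cv2.phaseCorrelate(np.float32(c0['image'][0:75,215:300,1]),np.float32(c['image'][0:75,215:300,1])))
print(order.close_job())
E
```

```text
23.575 [ 0.45919328 -0.20800815  0.1259743 ] 0.015469812232899987 59.974756836891174 ((-0.146766961838118, 0.468733835446983), 0.8674807524504485)
the job is handed in; nothing more can be done
None
```

I handed the job in at 23.6 s, with the dish held level about 10 cm above the pad's middle, its handle over the orange stripe and the ball centred; the force readings showed no sign of a bump against the shelf.

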